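Wind in the label tape and pack away the spare rolls

ROBOT

A 7-joint arm with a two-finger parallel gripper is mounted at the origin on a cart in front of the work surface, level with it; the furniture and walls round the work are solid. World frame = base frame: x ahead of the robot, y to its left, z up, the work surface at z = 0. Lengths are in m, angles in degrees, forces in N, time in s.
With the tool pointing down it reaches from about 0.425 to 0.875 m from the base axis. Payload 4.7 kg.
Tool frame: the origin (TCP) lies midway between the tips of the shut fingers; the grasp point (between the pads) lies 19 mm behind it; z points along the fingers, y is the line along which they close (so a half turn about z gives the same grasp; the last joint's range is limited). The gripper opens to 87 mm and grips with 3 to 60 N. Pads are 19 mm wide; open, the fingers measure 117 mm over their backs; the gripper's body (75 mm by 190 mm) begins 51 mm behind the grasp point.
Start: joints at [-75.797, 18.392, -4.016, 83.108, 1.295, 78.541, -3.26], TCP at [0.151, 0.632, 0.189] pointing down, gripper open.
Joint ranges: [-163.93, 163.93], [-17.29, 119.83], [-79.2, 71.16], [3.27, 140.29], [-89.18, 269.18], [5.43, 117.66], [-154.24, 154.24]. Speed limits (degrees/s): [147.25, 147.25, 180, 180, 180, 180, 180].

INTERFACE

Orientations are given as a 3x3 rotation matrix whose columns are the frame's x, y, z axes.
In Python, from station import status, imaging, workorder gives the robot as it stands.
- The arm moves only by the tool servo_tool, never from a script. Its argument "commands" is text: rows parted by semicolons, each of 4 numbers parted by spaces: the shift along the tool's x, y, z in mm, then the turn about the tool's z in degrees. In form: dx dy dz yaw; .... A call has 1 to 5 rows; each row is the pose to reach, as a shift and turn from the pose commanded when the call began, along the tool's axes at that moment; what a row does not reach only later rows make up. A row lasts 1/10 s, in which the tool goes at most 50 mm and 8.59 degrees, less where a joint would pass 70% of its speed; a pose out of reach is approached as far as the arm can. A call with a gripper value outside its range is refused whole. "fingers" is the opening, from 0 (shut) to 1 (fully open), set as the call begins (left out, the last holds). The fingers move at their own pace and stop on an object; "newtons" is the grip in N (left out, the last holds). Time passes only in rows, so rows that repeat a pose let the fingers close. It gives the time, the measured TCP pose, the force, the opening and the grip force at its end, in the units of the state.
- status.get_obs(): the state, without advancing time (a new reading comes with each control period).
- imaging.get_image(name): name is "scene" or "top" or "wrist"; returns a dict with "pixels" (384x512x3 uint8, blue, green, red), "vfov" (degrees; the focal length in pixels is half the picture's height over the tangent of half this angle, whatever the lens; pixels are square), "cx", "cy" (the principal point, pixels), "R" (3x3) and "t" (3): a world point X has camera coordinates R X + t. Camera axes: x right, y down, z forward; pixel columns grow to the right and rows downward; lengths in m; the calibration is good to about 2 mm. The wrist camera is an equidistant fisheye: a pixel r from the principal point sees the ray r / f radians off the axis. A picture is of the moment at which its call begins. There is no depth.
- workorder.hand_in(): hands the job in; it is judged then, once.
The state is a dict: "time": time; "joint_positions": joint angles; "qd": joint speeds; "effort": joint torques, N m; "eef_pos": TCP position; "eef_rot": TCP orientation; "wrist_force": force on the tool from outside, world axes, zero at the start; "moment": the same for the moment, N m; "grip_width": opening from 0.0 (shut) to 1.0 (fully open); "gripper_force": force on a finger pad.
Only numpy, scipy, OpenCV 4.12 (cv2) and the standard library are available. Lean on these libraries where they do the work, as an engineer would, in place of code of your own. Each camera call takes 0.05 s, during which the arm holds its last target. There are 200 camera calls.

TASK

The label station is being closed for the day. First turn the rewinder's crank clockwise until it suddenly goes light and the little pin beside it pops up, and stop within a turn of that; then lift every label roll up and off its peg and stand each one upright in a compartment of its own in the storage tray. Leave the other things on the desk where they are.

Things in the scene. Friction and masses are not known exactly. Their poses are not given: they have to be found in the camera images.
- crank (a joint): the rewinder's crank, how far it has been wound, rad: grows as it is turned clockwise seen from above, and starts anywhere between 0 and 5. It turns with a drag of about 2 to 3 N at the knob until about 22.5 rad, where the tape has run in and the drag suddenly falls to a few tenths of a newton; it would run on freely to 45
- crank_axis (a point): a point on the crank's vertical axis, at the height of the middle of its knob (108 mm above the desk). The rewinder is a grey plastic box 170 x 130 x 70 mm, fixed to the desk, with the crank lying flat above its top
- knob_mid (a point): centre of the crank's upright black knob: 20 mm across, 32 mm tall (from 91 to 123 mm above the desk), 45 mm from the crank's axis. It spins freely on its own pin, so a hand may go round holding it without turning. The steel crank arm's top is at 90 mm
- end_pin (a joint): height in m of the 12 mm steel end-of-tape pin in the rewinder's top, beside the crank: about 0 (flush) while there is tape to wind, springs up 9 mm by itself at the moment the crank goes light
- peg_stand: wooden stand fixed to the desk, 290 mm long (y), foot 110 mm deep (x). Origin at desk height under its crossbar (16 mm thick, top 196 mm up). Four 10 mm steel pegs at y = +126, +42, -42, -126 mm stick out of the bar along the stand's own -x (towards the robot), peg axis 190 mm above the desk, out to x = -82 mm; the last 4 mm turn up, so the tip stands 6 mm higher than the peg and a roll must be raised 8 to 12 mm before it can be drawn off along -x
- tray_mid (a point): white storage tray, loose, 0.5 kg: centre of its inner floor, 10 mm above the desk. The tray is 262 (its x) x 86 (its y) x 52 mm tall; thick ribs across it, rounded at the top, leave four open compartments, 42 mm deep, 38 mm wide in x and 80 mm long in y, centred at x = -90, -30, +30, +90 mm. A roll fits a compartment only standing, with its bore along the tray's x
- roll1_mid (a point): label roll 1, white paper ring 68 mm across, bore 28 mm, 30 mm wide, 80 g; centre of the bore; its own x runs along the bore. At the start it hangs with the bore over peg 1 (counted from the stand's +y end), its middle about 52 mm from the crossbar's centre and 9 mm below the peg's axis, so its rim above the peg is 20 mm tall and can be pinched front and back from above. May be absent
- roll2_mid (a point): label roll 2, white paper ring 68 mm across, bore 28 mm, 30 mm wide, 80 g; centre of the bore; its own x runs along the bore. At the start it hangs with the bore over peg 2 (counted from the stand's +y end), its middle about 52 mm from the crossbar's centre and 9 mm below the peg's axis, so its rim above the peg is 20 mm tall and can be pinched front and back from above. May be absent
- roll3_mid (a point): label roll 3, white paper ring 68 mm across, bore 28 mm, 30 mm wide, 80 g; centre of the bore; its own x runs along the bore. At the start it hangs with the bore over peg 3 (counted from the stand's +y end), its middle about 52 mm from the crossbar's centre and 9 mm below the peg's axis, so its rim above the peg is 20 mm tall and can be pinched front and back from above. May be absent
- roll4_mid (a point): label roll 4, white paper ring 68 mm across, bore 28 mm, 30 mm wide, 80 g; centre of the bore; its own x runs along the bore. At the start it hangs with the bore over peg 4 (counted from the stand's +y end), its middle about 52 mm from the crossbar's centre and 9 mm below the peg's axis, so its rim above the peg is 20 mm tall and can be pinched front and back from above. May be absent
- stapler: bystander, stapler, to be left alone; origin at the centre of its underside
- marker_2: bystander, marker, to be left alone; origin at the centre of its underside
- blue_card_pack: bystander, card pack, to be left alone; origin at the centre of its underside
- number_stamp: bystander, stamp, to be left alone; origin at the centre of its underside
- cup_40: bystander, cup, to be left alone; origin at the centre of its underside
- cup_41: bystander, cup, to be left alone; origin at the centre of its underside
There are look-alikes about, which are no part of the job. Leave any turquoise or yellow look-alike of the part that bears roll3_mid alone.

How it is judged:
By the outcome, as a careful person would: the job done as asked, in the order asked, and still so for the second after the job is handed in, with the robot touching nothing.
Of roll1, roll2, roll3, roll4 only 2 to 4 are there at a start; the rules pass over those that are not, and their reading is None.
At some moment in a run one of tray may be knocked a few centimetres aside while the robot is not near it.
It also fails if it takes over 210 s, if anything falls off the work surface, if the arm or the gripper's body presses on something with over 40 N, if the wrist force passes 120 N, or if a joint passes its speed limit or range.

## Working session

There is one attempt and no reset: what is moved stays moved. The work goes in short steps, Python scripts to look and compute and a tool call to move; the robot and the scene stay as the last step left them, time stands still between calls to the robot, and variables do not carry over. Pictures are saved under pics/ and viewed, at most 14 in all, crops included, and the job is handed in when it is done.

Besides the shell and the picture viewer there is one more tool, called after "Request:" by a JSON object that holds its "api" and its "payload". servo_tool: Moves the arm, as the interface text tells. Its arguments: {"type":"object","properties":{"commands":{"type":"string"},"fingers":{"type":"number"},"newtons":{"type":"number"}},"required":["commands"]}

```bash
mkdir -p pics
cat > h.py <<'E'
import numpy as np, cv2, json
from station import status, imaging, workorder
def snap(n,fn):
    im=imaging.get_image(n); cv2.imwrite('pics/'+fn+'.png',im['pixels'])
    np.savez('pics/'+fn+'.npz',**{k:np.array(v) for k,v in im.items()}); return im
def load(fn): return dict(np.load('pics/'+fn+'.npz'))
def f(im): return 192/np.tan(np.radians(float(im['vfov']))/2)
def ray(im,u,v,fish=False):
    R,t=np.array(im['R']),np.array(im['t']); d=np.array([u-im['cx'],v-im['cy']])/f(im)
    if fish:
        r=np.hypot(*d); c=np.array([*(d*(np.sin(r)/max(r,1e-9))),np.cos(r)])
    else: c=np.array([*d,1.])
    return -R.T@t, R.T@c
def atz(im,u,v,z,fish=False):
    o,d=ray(im,u,v,fish); return (o+d*(z-o[2])/d[2])[:3]
def proj(im,X,fish=False):
    c=np.array(im['R'])@np.array(X)+np.array(im['t'])
    if fish:
        r=np.hypot(c[0],c[1]); a=np.arctan2(r,c[2]); p=c[:2]/r*a
    else: p=c[:2]/c[2]
    return p*f(im)+[float(im['cx']),float(im['cy'])]
def tri(a,b):
    (o1,d1),(o2,d2)=a,b
    A=np.stack([d1,-d2],1); s=np.linalg.lstsq(A,o2-o1,rcond=None)[0]
    return (o1+s[0]*d1+o2+s[1]*d2)/2, np.linalg.norm(o1+s[0]*d1-o2-s[1]*d2)
E
python3 - <<'E'
from h import *
for n in ['scene','top','wrist']:
    im=snap(n,n+'0'); print(n,im['vfov'],im['cx'],im['cy'],(-np.array(im['R']).T@im['t']).round(3))
    cv2.imwrite('pics/'+n+'0b.png',cv2.resize(im['pixels'],(800,600),interpolation=cv2.INTER_CUBIC))
o=status.get_obs();print(o)
E
```

```text
scene 55.266628981347836 257.6429679640247 190.75309984618622 [-0.209 -0.536  0.716]
top 51.10582515671254 262.9228333351748 199.54483924325345 [0.49  0.142 1.225]
wrist 65.70646984690485 254.5399456682066 191.2363230229611 [0.079 0.65  0.384]
{'time': 0.15, 'joint_positions': array([-75.79672626,  18.43057044,  -4.01561997,  83.15913887,
         1.29470714,  78.54279117,  -3.26121024]), 'qd': array([-0.01138214, -0.10916252, -0.07704845, -0.19354341,  0.027498  ,
       -0.02419714,  0.01446117]), 'effort': array([-1.27298722e-04, -4.91798329e+01, -4.04650094e-01, -3.12876248e+01,
       -6.39253249e-02,  4.04423755e-02,  1.25732149e-04]), 'eef_pos': array([0.15052007, 0.63183388, 0.1883959 ]), 'eef_rot': array([[-9.72795874e-01,  2.31663797e-01, -2.70452906e-04],
       [ 2.31663939e-01,  9.72794718e-01, -1.50179960e-03],
       [-8.48174405e-05, -1.52359864e-03, -9.99998836e-01]]), 'wrist_force': array([-0.04741166, -0.17199268, -0.21087393]), 'moment': array([ 0.01747927, -0.03068728, -0.01003843]), 'gripper_force': 0.0, 'grip_width': 1.0011910165571278}
```

View pics/scene0b.png

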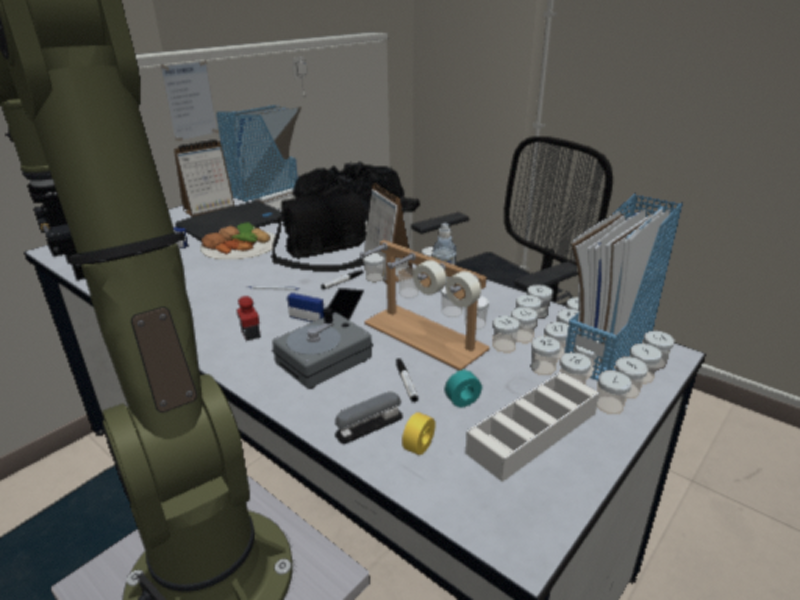

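View pics/top0b.png

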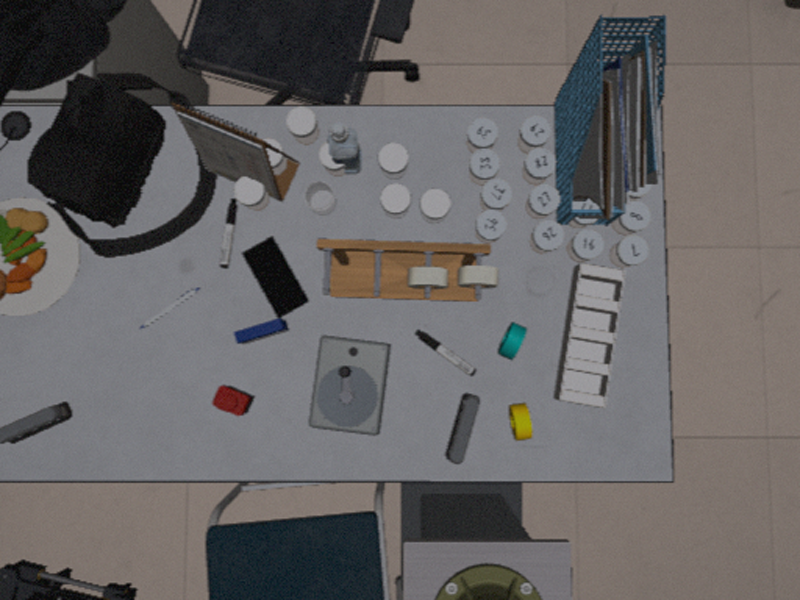

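The overhead view shows two rolls on the stand's −y end (pegs 3 and 4) at about (428,277) and (478,276). The crank is at about (347,396) with its knob at about (345,372), and the tray at about (592,335). I'll enlarge those areas.

Run:
```python
from h import *
im=load('top0'); p=im['pixels']
cv2.imwrite('pics/c1.png',cv2.resize(p[145:285,190:330],(800,800),interpolation=cv2.INTER_CUBIC)[:600] if 0 else cv2.resize(p[205:285,190:290],(800,640),interpolation=cv2.INTER_CUBIC)[:600])
cv2.imwrite('pics/c2.png',cv2.resize(p[145:265,250:410],(800,600),interpolation=cv2.INTER_CUBIC))
```

```text
(no output)
```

View pics/c1.png

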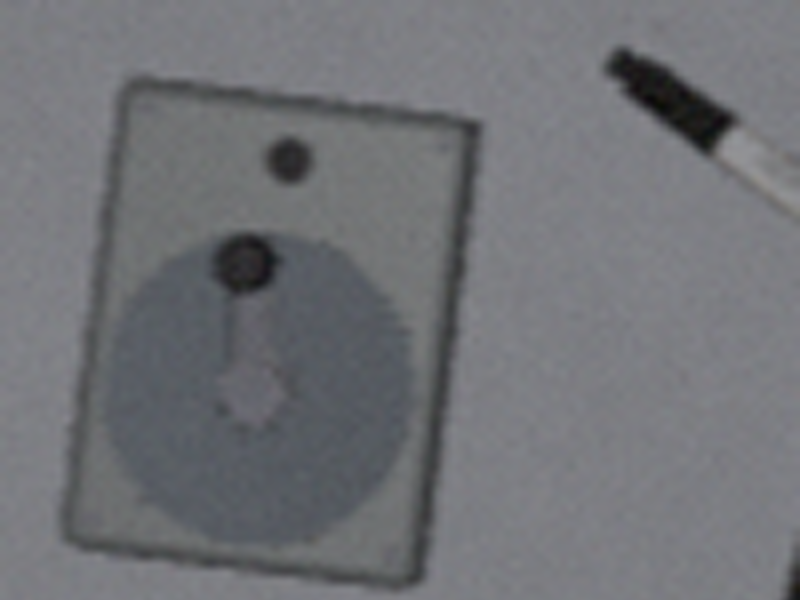

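View pics/c2.png

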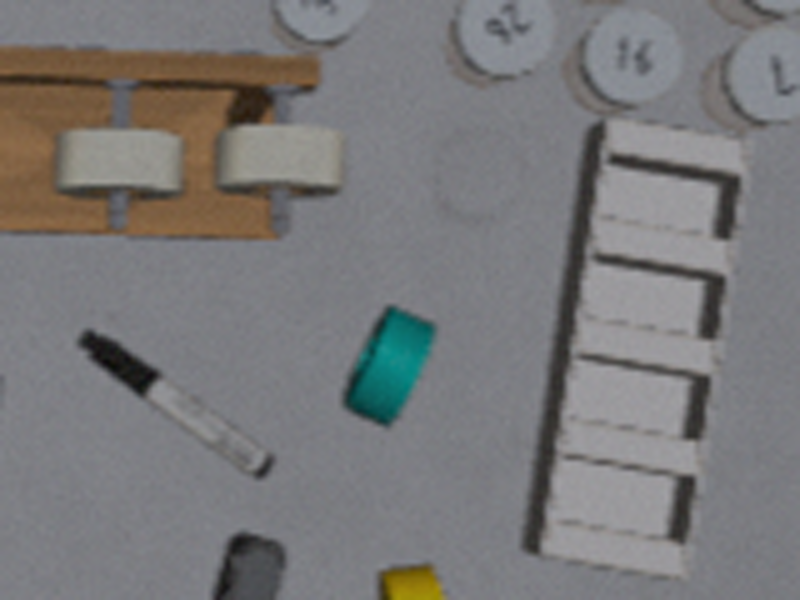

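The first crop gives the knob at (245,263), the hub at (252,395) and the pin at (289,160). The second gives the rolls at (120,160) and (280,158), and the tray's top corners at (605,120), (745,140), (687,577) and (543,553).

Run:
```python
from h import *
im=load('top0')
c1=lambda u,v,z: atz(im,(u+.5)/8-.5+190,(v+.5)/8-.5+205,z)
c2=lambda u,v,z: atz(im,(u+.5)/5-.5+250,(v+.5)/5-.5+145,z)
pr=lambda n,x: print(n,(x*1000).round(1))
pr('knob',c1(245,263,.123)); pr('hub',c1(252,395,.092)); pr('disc',c1(258,388,.072))
pr('pin',c1(289,160,.07))
for q in [(128,82),(480,122),(420,580),(65,540)]: pr('box',c1(*q,.07))
T=[c2(*q,.052) for q in [(605,120),(745,140),(687,577),(543,553)]]
for t in T: pr('tray',t)
pr('traymid',sum(T)/4)
pr('r3',c2(120,160,.213)); pr('r4',c2(280,158,.213))
pr('r3x',c2(57,160,.181)-c2(183,160,.181))
pr('peg3a',c2(121,90,.195));pr('peg3b',c2(118,228,.2));pr('peg4a',c2(283,92,.195));pr('peg4b',c2(279,233,.2))
pr('bar',c2(0,47,.196)); pr('bar end',c2(318,56,.196)); pr('bar endlow',c2(318,85,.196))
# scene knob check
```

```text
knob [474.8 263.4 123. ]
hub [428.4 264.   92. ]
disc [429.7 264.   72. ]
pin [510.9 253.7  70. ]
box [538.9 311.9  70. ]
box [524.5 185.2  70. ]
box [361.9 206.2  70. ]
box [376.  332.5  70. ]
tray [ 675.4 -170.4   52. ]
tray [ 663.4 -252.4   52. ]
tray [ 408.5 -211.9   52. ]
tray [ 422.3 -129.    52. ]
traymid [ 542.4 -190.9   52. ]
r3 [629.8 118.9 213. ]
r4 [630.8  37.7 213. ]
r3x [ 0.1 66.   0. ]
peg3a [668.9 117.9 195. ]
peg3b [596.5 119.8 200. ]
peg4a [667.7  34.  195. ]
peg4b [593.8  37.2 200. ]
bar [691.4 180.6 196. ]
bar end [686.4  15.8 196. ]
bar endlow [671.2  15.9 196. ]
```

Request:
{"api": "servo_tool", "payload": {"commands": "-200 -140 0 38;-200 -140 0 38;-200 -140 0 38;-200 -140 0 38;-200 -140 0 38", "fingers": 0.42, "newtons": 20}}

```text
time: 0.65
eef_pos: [0.3144, 0.4473, 0.1891]
eef_rot: [[-0.619, 0.785, 0.0], [0.785, 0.619, -0.0], [-0.0, -0.0, -1.0]]
wrist_force: [1.2, 0.5, 0.8]
grip_width: 0.632
gripper_force: 0.0
```

Request:
{"api": "servo_tool", "payload": {"commands": "-245 12 0 38.4;-245 12 0 38.4;-245 12 0 38.4;-245 12 0 38.4;-245 12 0 38.4"}}

```text
time: 1.15
eef_pos: [0.4763, 0.2635, 0.1893]
eef_rot: [[0.002, 1.0, 0.0], [1.0, -0.002, 0.0], [0.0, 0.0, -1.0]]
wrist_force: [0.3, 0.2, 0.7]
grip_width: 0.424
gripper_force: 0.0
```

Request:
{"api": "servo_tool", "payload": {"commands": "0 0 0 0;0 0 0 0"}}

```text
time: 1.35
eef_pos: [0.4754, 0.2648, 0.189]
eef_rot: [[-0.001, 1.0, -0.001], [1.0, 0.001, 0.0], [0.0, -0.001, -1.0]]
wrist_force: [-0.3, 0.2, -0.5]
grip_width: 0.425
gripper_force: 0.0
```

Run:
```python
from h import *
o=status.get_obs(); print(o['eef_pos'],o['eef_rot'].round(4),o['joint_positions'].round(1),o['grip_width'])
im=snap('wrist','w1'); cv2.imwrite('pics/w1b.png',im['pixels'])
for X in [[.475,.2635,.123],[.4285,.264,.092],[.511,.2537,.07]]: print(proj(im,X,True).round(1))
```

```text
[0.47540907 0.26475477 0.18904325] [[-1.e-03  1.e+00 -5.e-04]
 [ 1.e+00  1.e-03  1.e-04]
 [ 1.e-04 -5.e-04 -1.e+00]] [-51.1   5.4  20.5  99.   -2.   76.  -30.1] 0.42523507571849967
[254.6 194.6]
[209.1 185.8]
[287.4 189.8]
```

View pics/w1b.png

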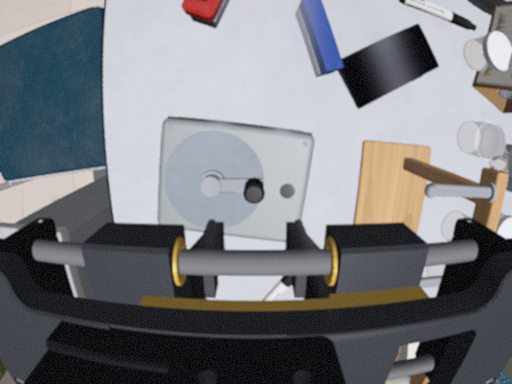

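The wrist view shows the knob at about (254,190), the hub at (210,185) and the pin at (287,190).

Run:
```python
from h import *
im=load('w1'); g=cv2.cvtColor(im['pixels'],cv2.COLOR_BGR2GRAY)[170:215,240:300]
n,l,s,c=cv2.connectedComponentsWithStats((g<60).astype(np.uint8))
for i in range(1,n):
    if s[i,4]>20: print(s[i],c[i]+[240,170],atz(im,*(c[i]+[240,170]),.115,True).round(4))
tp=load('top0'); g=cv2.cvtColor(tp['pixels'],cv2.COLOR_BGR2GRAY)[228:248,210:230]
n,l,s,c=cv2.connectedComponentsWithStats((g<60).astype(np.uint8))
for i in range(1,n):
    if s[i,4]>5: print(s[i],c[i]+[210,228],atz(tp,*(c[i]+[210,228]),.115).round(4))
for u,v in [(210,185)]: print(atz(im,u,v,.092,True).round(4))
```

```text
[  4   9  20  20 143] [253.23076923 184.82517483] [0.4737 0.2707 0.115 ]
[ 7  6  8  8 44] [220.22727273 237.56818182] [0.4743 0.2642 0.115 ]
[0.4294 0.2648 0.092 ]
```

Request:
{"api": "servo_tool", "payload": {"commands": "1 -1 45 0;1 -1 75 0;1 -1 94 0;1 -1 94 0"}}

```text
time: 1.8
eef_pos: [0.4703, 0.2674, 0.0921]
eef_rot: [[-0.008, 1.0, -0.006], [1.0, 0.008, -0.003], [-0.003, -0.006, -1.0]]
wrist_force: [-0.8, 0.2, -0.5]
grip_width: 0.419
gripper_force: 0.0
```

Request:
{"api": "servo_tool", "payload": {"commands": "0 0 0 0;0 0 0 0;0 0 0 0;0 0 0 0;0 0 0 0", "fingers": 0.1, "newtons": 20}}

```text
time: 2.3
eef_pos: [0.4743, 0.267, 0.0959]
eef_rot: [[-0.004, 1.0, 0.001], [1.0, 0.003, 0.001], [0.001, 0.001, -1.0]]
wrist_force: [0.1, 0.3, -0.3]
grip_width: 0.12
gripper_force: 0.0
```

Run:
```python
from h import *
o=status.get_obs(); print(o['eef_pos'],o['grip_width'])
im=snap('wrist','w2'); cv2.imwrite('pics/w2b.png',cv2.resize(im['pixels'][130:290,160:360],(800,640),interpolation=cv2.INTER_CUBIC)[:600])
print(proj(im,[.4743,.267,.123],True), proj(im,[.4743,.267,.096],True))
im=snap('scene','s2'); cv2.imwrite('pics/s2b.png',cv2.resize(im['pixels'][170:250,150:270],(800,533),interpolation=cv2.INTER_CUBIC))
```

```text
[0.47430871 0.26704912 0.09590646] 0.1198585546611923
[255.24172731 234.61153599] [255.11905653 219.1273097 ]
```

View pics/w2b.png

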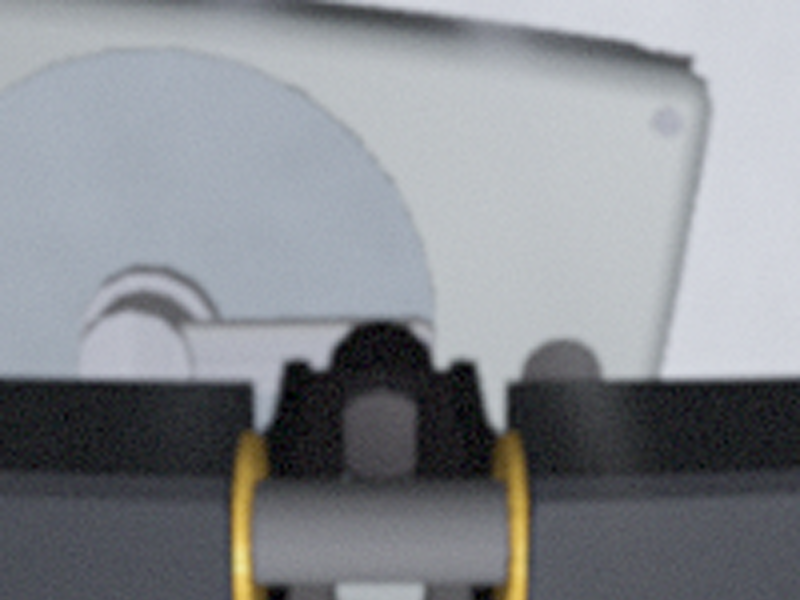

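View pics/s2b.png

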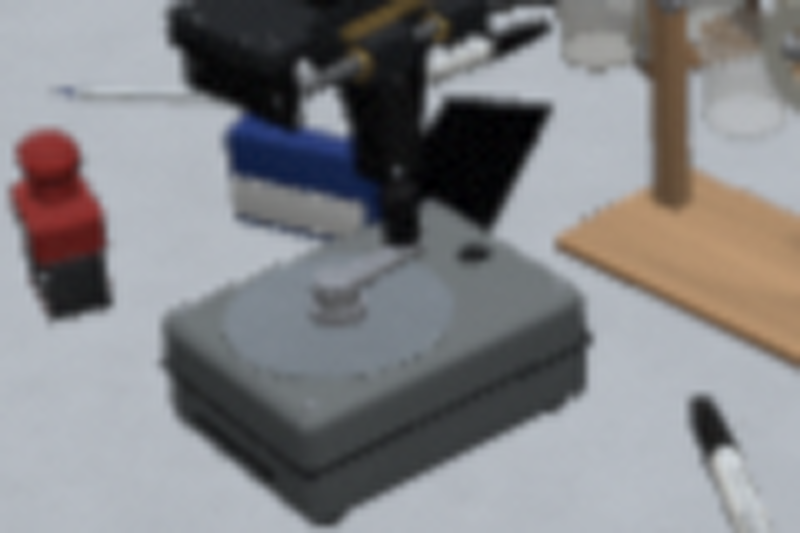

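The wrist crop shows the fingers beside the knob at (380,420), but the grip reading is doubtful, so I'll close fully and see where the fingers stop.

Request:
{"api": "servo_tool", "payload": {"commands": "0 0 0 0;0 0 0 0;0 0 0 0", "fingers": 0}}

```text
time: 2.7
eef_pos: [0.474, 0.2668, 0.0952]
eef_rot: [[-0.004, 1.0, 0.0], [1.0, 0.004, 0.0], [0.0, 0.0, -1.0]]
wrist_force: [-0.3, -0.4, -1.0]
grip_width: 0.009
gripper_force: 0.0
```

Request:
{"api": "servo_tool", "payload": {"commands": "0 0 -35 0;0 0 -70 0;0 0 -94 0;0 0 -94 0;0 0 -94 0", "fingers": 0.42}}

```text
time: 3.2
eef_pos: [0.4741, 0.2669, 0.1894]
eef_rot: [[-0.004, 1.0, 0.001], [1.0, 0.004, 0.001], [0.001, 0.001, -1.0]]
wrist_force: [-0.2, -0.1, -0.3]
grip_width: 0.369
gripper_force: 0.0
```

Run:
```python
from h import *
o=status.get_obs(); print(o['eef_pos'],o['grip_width'])
im=snap('wrist','w3'); a=cv2.resize(im['pixels'][150:250,190:310],(600,500),interpolation=cv2.INTER_CUBIC)
t=snap('top','t3'); b=cv2.resize(t['pixels'][212:262,205:225],(200,500),interpolation=cv2.INTER_CUBIC)
cv2.imwrite('pics/w3b.png',np.hstack([a,b]))
for X in [[.4743,.267,.123],[.4743,.267,.091],[.429,.2645,.091]]: print((proj(im,X,True)-[190,150])*5)
```

```text
[0.47408144 0.26691304 0.18941981] 0.3688287781259941
[325.93509159 215.83642203]
[325.50351821 173.16159204]
[105.11241567 184.76451056]
```

View pics/w3b.png

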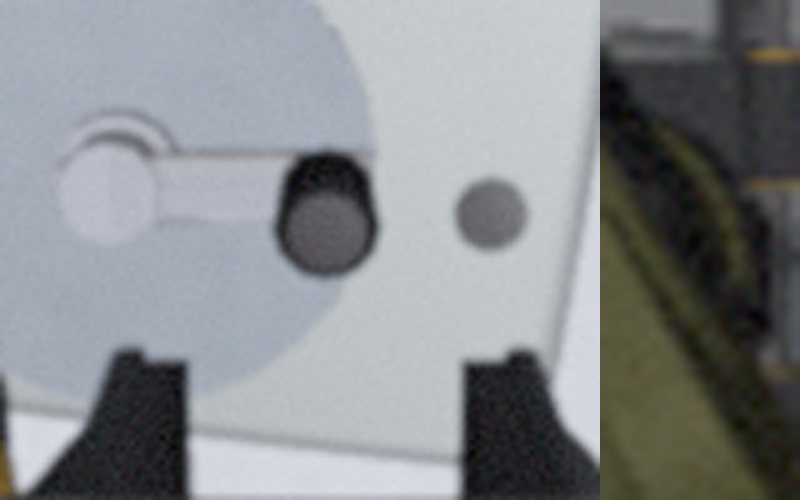

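Run:
```python
from h import *
a=load('w1');b=load('w2');c=load('w3')
print('top centre?',tri(ray(c,255.2,195.6,True),ray(b,255.5,237.5,True)))
print('back edge bottom',tri(ray(c,255.,180.5,True),ray(b,255.5,210,True)))
for im in (a,b,c): print((-im['R'].T@im['t']).round(4), im['R'][2].round(3))
for z in (.09,.1,.11,.123): print(z,atz(c,255.2,195.6,z,True).round(4),atz(b,255.5,237.5,z,True).round(4))
# top view width check
print(proj(c,[.4743,.267,.189],True))
s=load('scene0')
for X in ([.474,.265,.123],[.474,.265,.091],[.429,.2645,.09]): print(proj(s,X))
cv2.imwrite('pics/s0c.png',cv2.resize(s['pixels'][190:250,170:250],(800,600),interpolation=cv2.INTER_CUBIC))
```

```text
top centre? (array([0.47440195, 0.26403458, 0.12077203]), np.float64(0.0001514066240796446))
back edge bottom (array([0.47440537, 0.26973825, 0.08427692]), np.float64(0.00040102199400506516))
[0.4751 0.3388 0.3843] [-0.001 -0.266 -0.964]
[0.4735 0.341  0.2912] [ 0.001 -0.265 -0.964]
[0.4734 0.3409 0.3847] [ 0.001 -0.265 -0.964]
0.09 [0.4744 0.2551 0.09  ] [0.4746 0.2501 0.09  ]
0.1 [0.4744 0.258  0.1   ] [0.4746 0.2547 0.1   ]
0.11 [0.4744 0.2609 0.11  ] [0.4745 0.2592 0.11  ]
0.123 [0.4743 0.2647 0.123 ] [0.4745 0.265  0.123 ]
[255.44296859 218.6795333 ]
[208.29619418 197.1363907 ]
[209.02989292 205.53558638]
[198.89161531 211.43519114]
```

View pics/s0c.png

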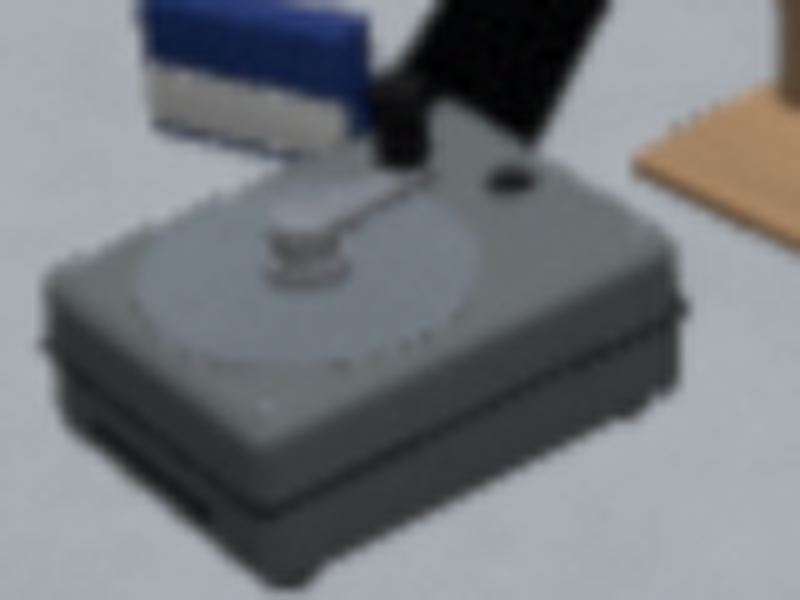

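The scene crop puts the knob's top and bottom at about (210,197) and (210,205). In the earlier scene view the fingers ended at the knob's top, so the real tips sit about 30 mm above the reported TCP. I'll descend further in small steps and watch the force.

Request:
{"api": "servo_tool", "payload": {"commands": "-2.5 0 45 0;-2.5 0 85 0;-2.5 0 103 0;-2.5 0 103 0;-2.5 0 103 0"}}

```text
time: 3.8
eef_pos: [0.4737, 0.264, 0.0859]
eef_rot: [[-0.003, 1.0, -0.001], [1.0, 0.003, -0.001], [-0.001, -0.001, -1.0]]
wrist_force: [-0.2, 0.1, 0.4]
grip_width: 0.42
gripper_force: 0.0
```

Request:
{"api": "servo_tool", "payload": {"commands": "0 0 2 0;0 0 4 0;0 0 7 0;0 0 10 0;0 0 10 0"}}

```text
time: 4.3
eef_pos: [0.4737, 0.2642, 0.076]
eef_rot: [[-0.004, 1.0, -0.0], [1.0, 0.004, -0.0], [-0.0, -0.0, -1.0]]
wrist_force: [-0.0, -0.3, 0.1]
grip_width: 0.42
gripper_force: 0.0
```

Request:
{"api": "servo_tool", "payload": {"commands": "0 0 0 0;0 0 0 0;0 0 0 0;0 0 0 0", "fingers": 0.1}}

```text
time: 4.7
eef_pos: [0.4745, 0.2644, 0.0765]
eef_rot: [[-0.004, 1.0, 0.001], [1.0, 0.004, 0.0], [0.0, 0.001, -1.0]]
wrist_force: [1.2, 0.2, -1.1]
grip_width: 0.22
gripper_force: 20.0
```

Request:
{"api": "servo_tool", "payload": {"commands": "-9.4 -1 0 0;-18.3 -3.9 0 0;-26.5 -8.6 0 0;-33.4 -14.9 0 0;-39 -22.5 0 0", "newtons": 25}}

```text
time: 5.2
eef_pos: [0.4515, 0.2242, 0.0765]
eef_rot: [[-0.003, 1.0, 0.001], [1.0, 0.003, 0.0], [0.0, 0.001, -1.0]]
wrist_force: [2.4, 1.7, -0.0]
grip_width: 0.218
gripper_force: 25.0
```

Request:
{"api": "servo_tool", "payload": {"commands": "-5.8 -17.8 0 0;-3.8 -36.4 0 0;5.6 -52.6 0 0;20.7 -63.6 0 0;39 -67.5 0 0"}}

```text
time: 5.7
eef_pos: [0.3842, 0.2623, 0.0763]
eef_rot: [[-0.003, 1.0, 0.002], [1.0, 0.003, -0.001], [-0.001, 0.002, -1.0]]
wrist_force: [10.4, -2.1, -4.2]
grip_width: 0.218
gripper_force: 25.0
```

Request:
{"api": "servo_tool", "payload": {"commands": "18.3 3.9 0 0;33.4 14.9 0 0;42.8 31.1 0 0;44.8 49.7 0 0;39 67.5 0 0"}}

```text
time: 6.2
eef_pos: [0.4491, 0.3041, 0.0762]
eef_rot: [[-0.006, 1.0, -0.004], [1.0, 0.006, -0.0], [-0.0, -0.004, -1.0]]
wrist_force: [-3.1, 0.1, 2.2]
grip_width: 0.216
gripper_force: 25.0
```

Request:
{"api": "servo_tool", "payload": {"commands": "-12.5 13.9 0 0;-29.6 21.5 0 0;-48.4 21.5 0 0;-65.5 13.9 0 0;-78 0 0 0"}}

```text
time: 6.7
eef_pos: [0.4519, 0.2242, 0.0765]
eef_rot: [[-0.002, 1.0, 0.001], [1.0, 0.002, 0.001], [0.001, 0.001, -1.0]]
wrist_force: [0.9, 4.6, -1.8]
grip_width: 0.216
gripper_force: 25.0
```

Request:
{"api": "servo_tool", "payload": {"commands": "-5.8 -17.8 0 0;-3.8 -36.4 0 0;5.6 -52.6 0 0;20.7 -63.6 0 0;39 -67.5 0 0"}}

```text
time: 7.2
eef_pos: [0.3842, 0.262, 0.0763]
eef_rot: [[-0.003, 1.0, 0.002], [1.0, 0.003, -0.002], [-0.002, 0.002, -1.0]]
wrist_force: [10.6, -3.0, -4.8]
grip_width: 0.217
gripper_force: 25.0
```

Request:
{"api": "servo_tool", "payload": {"commands": "18.3 3.9 0 0;33.4 14.9 0 0;42.8 31.1 0 0;44.8 49.7 0 0;39 67.5 0 0"}}

```text
time: 7.7
eef_pos: [0.4487, 0.3043, 0.0762]
eef_rot: [[-0.006, 1.0, -0.005], [1.0, 0.006, -0.0], [-0.0, -0.005, -1.0]]
wrist_force: [-3.8, 0.9, 1.7]
grip_width: 0.217
gripper_force: 25.0
```

Request:
{"api": "servo_tool", "payload": {"commands": "-12.5 13.9 0 0;-29.6 21.5 0 0;-48.4 21.5 0 0;-65.5 13.9 0 0;-78 0 0 0"}}

```text
time: 8.2
eef_pos: [0.4521, 0.2244, 0.0765]
eef_rot: [[-0.002, 1.0, 0.002], [1.0, 0.002, 0.001], [0.001, 0.002, -1.0]]
wrist_force: [0.3, 4.3, -2.2]
grip_width: 0.222
gripper_force: 25.0
```

Request:
{"api": "servo_tool", "payload": {"commands": "-5.8 -17.8 0 0;-3.8 -36.4 0 0;5.6 -52.6 0 0;20.7 -63.6 0 0;39 -67.5 0 0"}}

```text
time: 8.7
eef_pos: [0.3842, 0.2618, 0.0763]
eef_rot: [[-0.003, 1.0, 0.002], [1.0, 0.003, -0.002], [-0.002, 0.002, -1.0]]
wrist_force: [10.3, -2.5, -4.4]
grip_width: 0.215
gripper_force: 25.0
```

Request:
{"api": "servo_tool", "payload": {"commands": "18.3 3.9 0 0;33.4 14.9 0 0;42.8 31.1 0 0;44.8 49.7 0 0;39 67.5 0 0"}}

```text
time: 9.2
eef_pos: [0.4485, 0.3044, 0.0762]
eef_rot: [[-0.006, 1.0, -0.005], [1.0, 0.006, -0.0], [-0.0, -0.005, -1.0]]
wrist_force: [-3.5, 0.6, 2.8]
grip_width: 0.218
gripper_force: 25.0
```

Request:
{"api": "servo_tool", "payload": {"commands": "-12.5 13.9 0 0;-29.6 21.5 0 0;-48.4 21.5 0 0;-65.5 13.9 0 0;-78 0 0 0"}}

```text
time: 9.7
eef_pos: [0.451, 0.2235, 0.0762]
eef_rot: [[-0.002, 1.0, -0.001], [1.0, 0.002, -0.001], [-0.001, -0.001, -1.0]]
wrist_force: [-1.0, 4.5, 1.0]
grip_width: 0.218
gripper_force: 25.0
```

Request:
{"api": "servo_tool", "payload": {"commands": "0 -2 0 0;-1 -4 0 0;-2 -6 0 0;-2.5 -8 0 0;-3.5 -10 0 0"}}

```text
time: 10.2
eef_pos: [0.4423, 0.2204, 0.0764]
eef_rot: [[-0.003, 1.0, 0.001], [1.0, 0.003, -0.002], [-0.002, 0.001, -1.0]]
wrist_force: [2.3, -3.9, 3.0]
grip_width: 0.214
gripper_force: 25.0
```

Run:
```python
from h import *
a=load('s2');im=snap('scene','s4');w=snap('wrist','w4')
c=lambda p:cv2.resize(p['pixels'][190:230,195:245],(400,320),interpolation=cv2.INTER_CUBIC)
cv2.imwrite('pics/s4b.png',np.vstack([np.hstack([c(a),c(im)]),cv2.resize(w['pixels'][150:240,200:460],(800,277))]))
```

```text
(no output)
```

View pics/s4b.png

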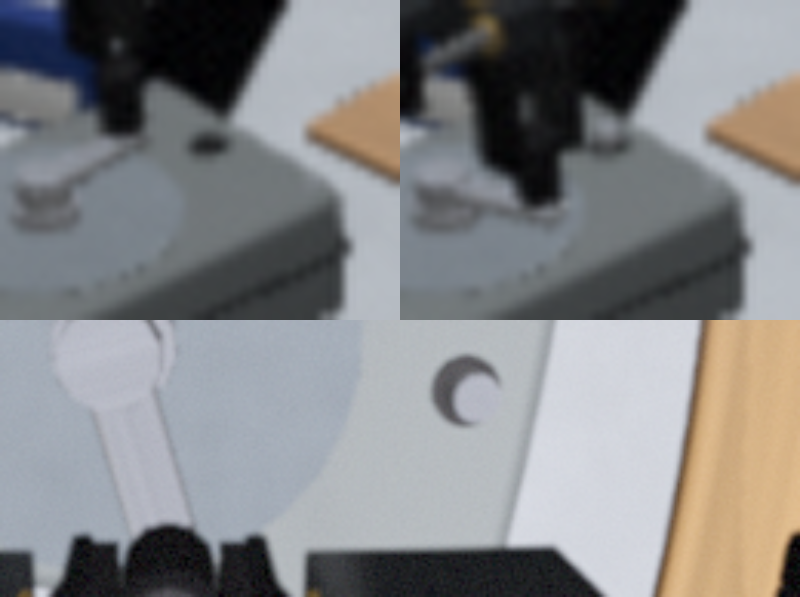

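The pin stands proud of the top in both the scene crop (about 608,125) and the wrist strip (about 470,390), so the crank is wound. I'll release the knob and rise.

Request:
{"api": "servo_tool", "payload": {"commands": "0 0 0 0;0 0 0 0;0 0 0 0;0 0 0 0", "fingers": 0.5}}

```text
time: 10.7
eef_pos: [0.4412, 0.2223, 0.076]
eef_rot: [[-0.004, 1.0, -0.001], [1.0, 0.004, 0.0], [0.0, -0.001, -1.0]]
wrist_force: [-0.7, 0.2, 0.3]
grip_width: 0.464
gripper_force: 0.0
```

Request:
{"api": "servo_tool", "payload": {"commands": "0 0 -20 0;0 0 -60 0;0 0 -100 0;0 0 -150 0;0 0 -184 0"}}

```text
time: 11.2
eef_pos: [0.4421, 0.2224, 0.2637]
eef_rot: [[-0.004, 1.0, 0.003], [1.0, 0.004, 0.002], [0.002, 0.003, -1.0]]
wrist_force: [0.1, -0.0, -0.3]
grip_width: 0.5
gripper_force: 0.0
```

Request:
{"api": "servo_tool", "payload": {"commands": "-184 120 0 1.5;-184 187 0 1.5;-184 187 0 1.5;-184 187 0 1.5;-184 187 0 1.5"}}

```text
time: 11.7
eef_pos: [0.6202, 0.047, 0.2603]
eef_rot: [[0.021, 1.0, 0.0], [1.0, -0.021, 0.001], [0.001, 0.0, -1.0]]
wrist_force: [0.7, 0.9, 1.3]
grip_width: 0.503
gripper_force: 0.0
```

Request:
{"api": "servo_tool", "payload": {"commands": "0 0 0 0;0 0 0 0"}}

```text
time: 11.9
eef_pos: [0.6191, 0.0466, 0.2591]
eef_rot: [[0.025, 1.0, -0.002], [1.0, -0.025, -0.001], [-0.001, -0.002, -1.0]]
wrist_force: [-0.5, 0.4, 0.1]
grip_width: 0.499
gripper_force: 0.0
```

Run:
```python
from h import *
o=status.get_obs(); print(o['eef_pos'],o['eef_rot'].round(4),o['joint_positions'].round(1),o['grip_width'])
im=snap('wrist','w5'); cv2.imwrite('pics/w5b.png',cv2.resize(im['pixels'],(800,600)))
s=800/512
for X in [[.628,.036,.215],[.628,.119,.215],[.628,.036,.26],o['eef_pos']+[0,0,.03]]: print(proj(im,X,True).round(1)*s)
t=snap('top','t5')
```

```text
[0.61912647 0.04661936 0.25911679] [[ 2.500e-02  9.997e-01 -1.900e-03]
 [ 9.997e-01 -2.500e-02 -9.000e-04]
 [-9.000e-04 -1.900e-03 -1.000e+00]] [-32.5  14.7  31.8  82.2  -7.7  85.4  -2.3] 0.49917858798373493
[415.46875 331.25   ]
[412.5    176.5625]
[418.90625 364.0625 ]
[398.75    369.53125]
```

View pics/w5b.png

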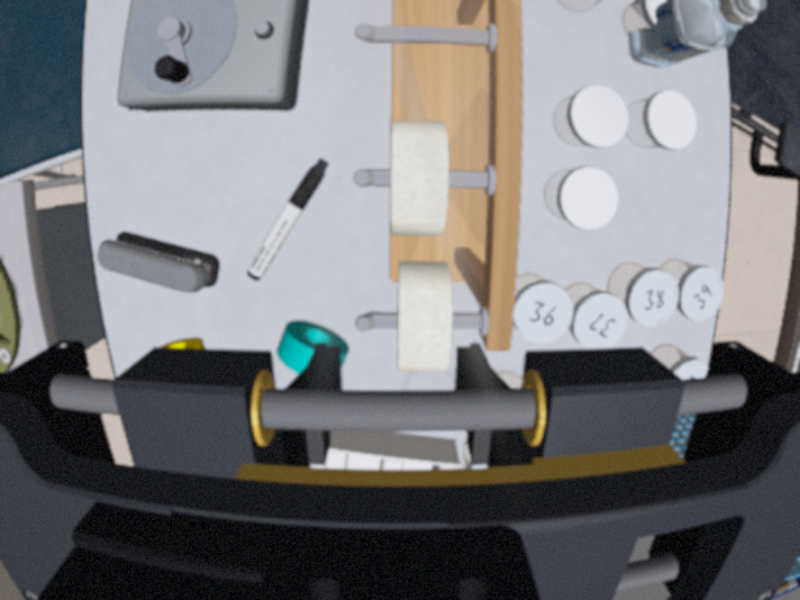

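The wrist view shows the crowns of rolls 3 and 4 at about (419,178) and (425,320), with their pegs on rows 178 and 322.

Run:
```python
from h import *
im=load('w5'); s=512/800
for n,u,v,z in [('r4',425,325,.213),('r3',419,178,.213),('peg4',375,321,.19),('peg4b',480,320,.19),('peg3',375,178,.19),('peg3b',480,179,.19),('bar',505,300,.196),('tipL',340,352,.29),('tipR',457,352,.29)]: print(n,atz(im,u*s,v*s,z,True).round(4))
```

```text
r4 [0.6333 0.0387 0.213 ]
r3 [0.6314 0.1182 0.213 ]
peg4 [0.6046 0.0342 0.19  ]
peg4b [0.6679 0.0331 0.19  ]
peg3 [0.6076 0.1186 0.19  ]
peg3b [0.6672 0.1171 0.19  ]
bar [0.6816 0.047  0.196 ]
tipL [0.5968 0.0548 0.29  ]
tipR [0.6416 0.0536 0.29  ]
```

Request:
{"api": "servo_tool", "payload": {"commands": "-12 11 0 0;-12 11 25 0;-12 11 45 0;-12 11 60 0;-12 11 60 0", "fingers": 0.45}}

```text
time: 12.5
eef_pos: [0.6283, 0.0357, 0.1982]
eef_rot: [[0.022, 1.0, -0.003], [1.0, -0.022, -0.0], [-0.0, -0.003, -1.0]]
wrist_force: [-0.3, -0.6, 0.6]
grip_width: 0.449
gripper_force: 0.0
```

Request:
{"api": "servo_tool", "payload": {"commands": "0 0 6 0;0 0 12 0;0 0 18 0;0 0 24 0;0 0 27 0"}}

```text
time: 13.0
eef_pos: [0.6295, 0.0353, 0.1726]
eef_rot: [[0.023, 1.0, -0.001], [1.0, -0.023, 0.0], [0.0, -0.001, -1.0]]
wrist_force: [-0.5, 0.2, 0.1]
grip_width: 0.448
gripper_force: 0.0
```

Request:
{"api": "servo_tool", "payload": {"commands": "0 0 0 0;0 0 0 0;0 0 0 0;0 0 0 0;0 0 0 0", "fingers": 0.2, "newtons": 20}}

```text
time: 13.5
eef_pos: [0.6298, 0.0353, 0.1734]
eef_rot: [[0.023, 1.0, 0.0], [1.0, -0.023, 0.0], [0.0, 0.0, -1.0]]
wrist_force: [-0.5, 0.0, -0.4]
grip_width: 0.343
gripper_force: 20.0
```

Request:
{"api": "servo_tool", "payload": {"commands": "0 0 -5 0;0 0 -9.5 0;0 0 -10 0;0 0 -10 0;0 0 -10 0"}}

```text
time: 14.0
eef_pos: [0.6297, 0.0353, 0.1832]
eef_rot: [[0.023, 1.0, -0.0], [1.0, -0.023, 0.0], [0.0, -0.0, -1.0]]
wrist_force: [-0.0, -0.3, -1.3]
grip_width: 0.342
gripper_force: 20.0
```

Request:
{"api": "servo_tool", "payload": {"commands": "0 -12 0 0;0 -25 0 0;0 -40 0 0;0 -55 0 0;0 -65 0 0"}}

```text
time: 14.5
eef_pos: [0.5638, 0.0367, 0.1831]
eef_rot: [[0.023, 1.0, -0.0], [1.0, -0.023, 0.0], [0.0, -0.0, -1.0]]
wrist_force: [-0.2, 0.6, -0.5]
grip_width: 0.341
gripper_force: 20.0
```

Run:
```python
from h import *
a=load('top0'); b=snap('top','t6')
g=lambda p:cv2.cvtColor(p['pixels'],cv2.COLOR_BGR2GRAY)[160:270,350:405]
d=cv2.absdiff(g(a),g(b)); print(d.mean(),(d>40).sum(),(cv2.absdiff(g(a),g(load('t5')))>40).sum())
cv2.imwrite('pics/t6c.png',cv2.resize(b['pixels'][150:275,280:410],(624,600),interpolation=cv2.INTER_CUBIC))
```

```text
17.969421487603306 938 1300
```

View pics/t6c.png

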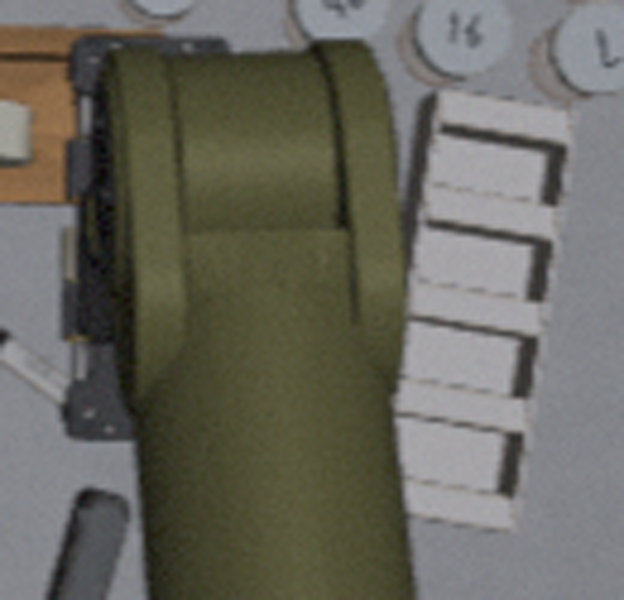

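The tray's corners (575,112) and (515,530) match the first measurement, so it hasn't moved. I'll check the centre of the +30 compartment.

Run:
```python
from h import *
im=load('top0')
c2=lambda u,v,z: (atz(im,(u+.5)/5-.5+250,(v+.5)/5-.5+145,z)*1000).round(1)
print(c2(655,289,.052), [c2(x,y,.052) for x,y in [(655,255),(655,325),(645,355),(645,435),(630,458),(630,530),(660,167),(660,225)]])
# profile along tray axis, averaged across the middle
ax=np.array([np.cos(np.radians(-9.1)),np.sin(np.radians(-9.1))]); n=np.array([-ax[1],ax[0]]); c=np.array([.5424,-.1909])
g=cv2.cvtColor(im['pixels'],cv2.COLOR_BGR2GRAY).astype(np.float32)
prof=[]
for s in range(-140,141,4):
    v=[]
    for k in range(-25,26,5):
        P=c+ax*s/1000+n*k/1000; p=proj(im,[*P,.052]); v.append(cv2.getRectSubPix(g,(1,1),(float(p[0]),float(p[1])))[0,0])
    prof.append((s,int(np.mean(v))))
print(prof)
```

```text
[ 575.6 -197.4   52. ] [array([ 595.5, -197.9,   52. ]), array([ 554.5, -196.9,   52. ]), array([ 537. , -190.7,   52. ]), array([ 490.4, -189.6,   52. ]), array([ 477.1, -180.6,   52. ]), array([ 435.5, -179.6,   52. ]), array([ 647.5, -202.1,   52. ]), array([ 613.2, -201.3,   52. ])]
[(-140, 124), (-136, 124), (-132, 115), (-128, 142), (-124, 153), (-120, 154), (-116, 153), (-112, 148), (-108, 136), (-104, 152), (-100, 152), (-96, 152), (-92, 153), (-88, 153), (-84, 153), (-80, 153), (-76, 151), (-72, 114), (-68, 141), (-64, 154), (-60, 154), (-56, 153), (-52, 147), (-48, 139), (-44, 153), (-40, 153), (-36, 153), (-32, 153), (-28, 154), (-24, 153), (-20, 154), (-16, 138), (-12, 84), (-8, 143), (-4, 155), (0, 154), (4, 154), (8, 147), (12, 142), (16, 154), (20, 154), (24, 154), (28, 153), (32, 154), (36, 154), (40, 153), (44, 97), (48, 75), (52, 144), (56, 154), (60, 154), (64, 154), (68, 148), (72, 147), (76, 154), (80, 154), (84, 154), (88, 154), (92, 154), (96, 154), (100, 135), (104, 62), (108, 78), (112, 145), (116, 154), (120, 154), (124, 154), (128, 145), (132, 121), (136, 123), (140, 120)]
```

Request:
{"api": "servo_tool", "payload": {"commands": "-60 4 0 2;-110 8 0 4;-160 11 0 6;-205 13 0 7.8;-232 13 0 7.8"}}

```text
time: 15.05
eef_pos: [0.5721, -0.2005, 0.1836]
eef_rot: [[0.163, 0.987, 0.001], [0.987, -0.163, -0.002], [-0.002, 0.001, -1.0]]
wrist_force: [0.2, 0.8, -1.0]
grip_width: 0.346
gripper_force: 20.0
```

Request:
{"api": "servo_tool", "payload": {"commands": "0 0 0 0;0 0 0 0;0 0 0 0"}}

```text
time: 15.35
eef_pos: [0.5731, -0.1938, 0.183]
eef_rot: [[0.156, 0.988, -0.0], [0.988, -0.156, 0.001], [0.001, -0.0, -1.0]]
wrist_force: [0.2, 1.4, 0.8]
grip_width: 0.341
gripper_force: 20.0
```

Request:
{"api": "servo_tool", "payload": {"commands": "-2 -1 30 0;-2 -1 60 0;-2 -1 85 0;-2 -1 95 0;-2 -1 95 0"}}

```text
time: 15.85
eef_pos: [0.5706, -0.1954, 0.0869]
eef_rot: [[0.156, 0.988, -0.003], [0.988, -0.156, 0.001], [0.001, -0.003, -1.0]]
wrist_force: [0.1, -0.1, -0.3]
grip_width: 0.337
gripper_force: 20.0
```

Request:
{"api": "servo_tool", "payload": {"commands": "0 0 12 0;0 0 24 0;0 0 36 0;0 0 45 0;0 0 47 0"}}

```text
time: 16.35
eef_pos: [0.5702, -0.197, 0.0397]
eef_rot: [[0.158, 0.987, -0.002], [0.987, -0.158, 0.0], [0.0, -0.002, -1.0]]
wrist_force: [1.1, -0.4, -1.0]
grip_width: 0.342
gripper_force: 20.0
```

Request:
{"api": "servo_tool", "payload": {"commands": "0 0 1 0;0 0 2 0;0 0 3 0;0 0 3 0"}}

```text
time: 16.75
eef_pos: [0.5714, -0.1974, 0.0385]
eef_rot: [[0.158, 0.987, 0.0], [0.987, -0.158, 0.0], [0.0, 0.0, -1.0]]
wrist_force: [0.3, -0.3, -0.3]
grip_width: 0.345
gripper_force: 20.0
```

Request:
{"api": "servo_tool", "payload": {"commands": "0 0 0 0;0 0 0 0;0 0 0 0", "fingers": 0.45}}

```text
time: 17.05
eef_pos: [0.5714, -0.1973, 0.0385]
eef_rot: [[0.158, 0.987, 0.0], [0.987, -0.158, 0.0], [0.0, 0.0, -1.0]]
wrist_force: [0.6, -0.0, 0.0]
grip_width: 0.437
gripper_force: 0.0
```

Request:
{"api": "servo_tool", "payload": {"commands": "0 0 -15 0;0 0 -45 0;0 0 -90 0;0 0 -140 0;0 0 -180 0"}}

```text
time: 17.55
eef_pos: [0.5715, -0.198, 0.2225]
eef_rot: [[0.159, 0.987, 0.003], [0.987, -0.159, -0.001], [0.0, 0.003, -1.0]]
wrist_force: [0.9, -0.6, 0.9]
grip_width: 0.451
gripper_force: 0.0
```

Request:
{"api": "servo_tool", "payload": {"commands": "40 1 -20 -1;90 2 -40 -3;140 3 -40 -5;190 4 -40 -7;240 5 -40 -7.7"}}

```text
time: 18.05
eef_pos: [0.6137, 0.0369, 0.2603]
eef_rot: [[0.024, 1.0, 0.002], [1.0, -0.024, 0.001], [0.001, 0.002, -1.0]]
wrist_force: [1.3, -0.1, -0.1]
grip_width: 0.445
gripper_force: 0.0
```

Run:
```python
from station import status
o=status.get_obs(); R=o['eef_rot']; print(o['eef_pos'],R.round(3))
import numpy as np
print(R.T@(np.array([.630,.1185,.26])-o['eef_pos'])*1000)
```

```text
[0.61368705 0.03693572 0.26025312] [[ 0.024  1.     0.002]
 [ 1.    -0.024  0.001]
 [ 0.001  0.002 -1.   ]]
[81.93136165 14.35382924  0.35663356]
```

Request:
{"api": "servo_tool", "payload": {"commands": "45 7 0 0;82 14 0 0;82 14 0 0;82 14 30 0;82 14 50 0"}}

```text
time: 18.55
eef_pos: [0.6294, 0.1165, 0.2084]
eef_rot: [[0.024, 1.0, 0.001], [1.0, -0.024, -0.0], [-0.0, 0.001, -1.0]]
wrist_force: [-1.1, 0.2, -1.4]
grip_width: 0.45
gripper_force: 0.0
```

Request:
{"api": "servo_tool", "payload": {"commands": "0 0 0 0;0 0 0 0;0 0 0 0"}}

```text
time: 18.85
eef_pos: [0.6303, 0.1166, 0.2103]
eef_rot: [[0.025, 1.0, 0.003], [1.0, -0.025, 0.001], [0.001, 0.003, -1.0]]
wrist_force: [0.2, 0.4, -1.3]
grip_width: 0.45
gripper_force: 0.0
```

Request:
{"api": "servo_tool", "payload": {"commands": "2 -0.5 10 0;2 -0.5 20 0;2 -0.5 30 0;2 -0.5 37 0;2 -0.5 37 0"}}

```text
time: 19.35
eef_pos: [0.6279, 0.1188, 0.1694]
eef_rot: [[0.024, 1.0, -0.003], [1.0, -0.024, -0.001], [-0.001, -0.003, -1.0]]
wrist_force: [-0.2, 0.6, -1.0]
grip_width: 0.447
gripper_force: 0.0
```

Request:
{"api": "servo_tool", "payload": {"commands": "0 0 0 0;0 0 0 0;0 0 0 0;0 0 0 0;0 0 0 0", "fingers": 0.2}}

```text
time: 19.85
eef_pos: [0.6293, 0.1189, 0.1717]
eef_rot: [[0.024, 1.0, 0.001], [1.0, -0.024, 0.0], [0.0, 0.001, -1.0]]
wrist_force: [0.3, 0.3, 0.5]
grip_width: 0.34
gripper_force: 19.9
```

Request:
{"api": "servo_tool", "payload": {"commands": "0 0 -5 0;0 0 -9.5 0;0 0 -10 0;0 0 -10 0;0 0 -10 0"}}

```text
time: 20.35
eef_pos: [0.6288, 0.119, 0.1811]
eef_rot: [[0.024, 1.0, -0.0], [1.0, -0.024, 0.0], [0.0, -0.0, -1.0]]
wrist_force: [-0.5, 0.4, -1.6]
grip_width: 0.341
gripper_force: 19.9
```

Request:
{"api": "servo_tool", "payload": {"commands": "0 -12 0 0;0 -25 0 0;0 -40 0 0;0 -55 0 0;0 -65 0 0"}}

```text
time: 20.85
eef_pos: [0.5629, 0.1206, 0.1811]
eef_rot: [[0.024, 1.0, -0.001], [1.0, -0.024, 0.0], [0.0, -0.001, -1.0]]
wrist_force: [-0.3, 0.0, -0.9]
grip_width: 0.339
gripper_force: 19.9
```

Request:
{"api": "servo_tool", "payload": {"commands": "0 -5 -15 0;0 -5 -15 0;0 -5 -15 0;0 -5 -15 0"}}

```text
time: 21.25
eef_pos: [0.5595, 0.1205, 0.1963]
eef_rot: [[0.025, 1.0, 0.001], [1.0, -0.025, -0.0], [-0.0, 0.001, -1.0]]
wrist_force: [-1.0, -0.8, -0.6]
grip_width: 0.343
gripper_force: 19.9
```

Run:
```python
from h import *
a=load('top0'); b=snap('top','t8')
g=lambda p:cv2.cvtColor(p['pixels'],cv2.COLOR_BGR2GRAY)[160:270,350:405]
d=(cv2.absdiff(g(a),g(b))>40)
print(d.sum()); ys,xs=np.nonzero(d); print(xs.min()+350,xs.max()+350,ys.min()+160,ys.max()+160) if d.any() else 0
cv2.imwrite('pics/t8c.png',np.hstack([cv2.resize(p['pixels'][150:275,330:410],(384,600),interpolation=cv2.INTER_CUBIC) for p in (a,b)]))
o=status.get_obs(); R=o['eef_rot']; print(o['eef_pos'],R.round(3),R.T@(np.array([.4535,-.1767,.2])-o['eef_pos'])*1000)
```

```text
121
368 392 197 210
[0.55928403 0.12050713 0.19605415] [[ 0.025  1.     0.   ]
 [ 1.    -0.025 -0.   ]
 [-0.     0.    -1.   ]] [-299.72299502  -98.43381017   -3.85005754]
```

View pics/t8c.png

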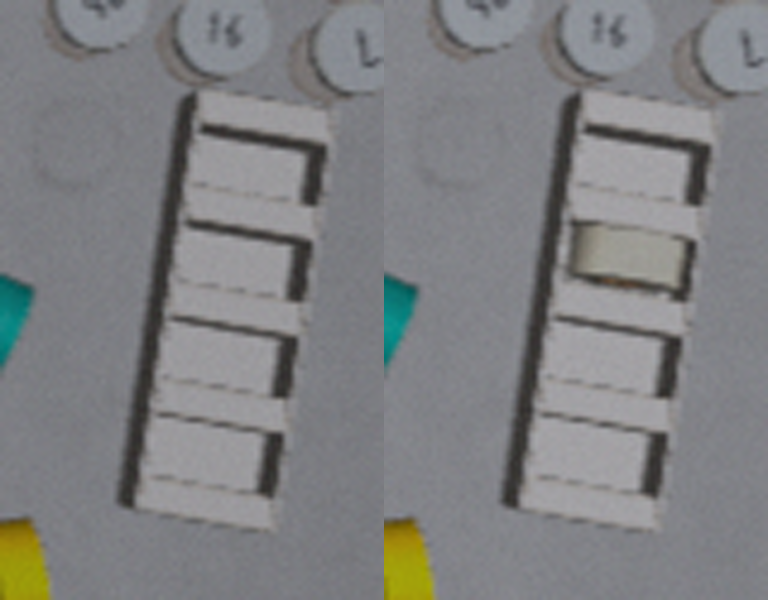

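The right panel shows roll 4 standing in the second compartment at about (630,255), with the tray where it was. Roll 3 goes to the −90 compartment.

Request:
{"api": "servo_tool", "payload": {"commands": "-45 -15 0 1;-92 -30 0 3;-138 -45 0 5;-180 -60 0 6.5;-215 -70 0 7.7"}}

```text
time: 21.8
eef_pos: [0.4825, -0.0955, 0.1961]
eef_rot: [[0.161, 0.987, -0.0], [0.987, -0.161, 0.0], [-0.0, -0.0, -1.0]]
wrist_force: [1.1, -0.3, -1.1]
grip_width: 0.341
gripper_force: 19.9
```

Run:
```python
from h import *
o=status.get_obs(); R=o['eef_rot']; print(o['eef_pos'],R.round(3),R.T@(np.array([.4535,-.1767,.2])-o['eef_pos'])*1000)
```

```text
[ 0.48249646 -0.09549602  0.19610707] [[ 0.161  0.987 -0.   ]
 [ 0.987 -0.161  0.   ]
 [-0.    -0.    -1.   ]] [-84.81861996 -15.51500918  -3.88866128]
```

Request:
{"api": "servo_tool", "payload": {"commands": "-40 -8 0 0;-75 -14 0 0;-85 -15 0 0;-85 -15 0 0;-85 -15 0 0"}}

```text
time: 22.3
eef_pos: [0.456, -0.1728, 0.1961]
eef_rot: [[0.157, 0.988, -0.0], [0.988, -0.157, 0.001], [0.001, -0.0, -1.0]]
wrist_force: [-0.4, 0.4, -0.2]
grip_width: 0.346
gripper_force: 19.9
```

Run:
```python
from h import *
o=status.get_obs(); R=o['eef_rot']; print(o['eef_pos'],R.round(3),R.T@(np.array([.4535,-.1767,.085])-o['eef_pos'])*1000)
a=load('t8'); b=snap('top','t9')
g=lambda p:cv2.cvtColor(p['pixels'],cv2.COLOR_BGR2GRAY)[165:200,385:405]
print((cv2.absdiff(g(a),g(b))>40).sum())
```

```text
[ 0.45602277 -0.17282421  0.19605896] [[ 0.157  0.988 -0.   ]
 [ 0.988 -0.157  0.001]
 [ 0.001 -0.    -1.   ]] [ -4.28749317  -1.85688132 111.05695554]
0
```

Request:
{"api": "servo_tool", "payload": {"commands": "-3 -2 40 0;-3 -2 75 0;-3 -2 103 0;-3 -2 110 0;-3 -2 110 0"}}

```text
time: 22.85
eef_pos: [0.4528, -0.1755, 0.0856]
eef_rot: [[0.156, 0.988, -0.002], [0.988, -0.156, -0.0], [-0.001, -0.002, -1.0]]
wrist_force: [0.3, -0.2, -1.4]
grip_width: 0.342
gripper_force: 19.9
```

Request:
{"api": "servo_tool", "payload": {"commands": "0 0 12 0;0 0 24 0;0 0 36 0;0 0 45 0;0 0 47 0"}}

```text
time: 23.35
eef_pos: [0.452, -0.1766, 0.0379]
eef_rot: [[0.158, 0.987, -0.002], [0.987, -0.158, 0.0], [-0.0, -0.002, -1.0]]
wrist_force: [0.1, 0.4, -2.0]
grip_width: 0.343
gripper_force: 19.9
```

Request:
{"api": "servo_tool", "payload": {"commands": "0 0 1 0;0 0 1 0;0 0 1 0"}}

```text
time: 23.65
eef_pos: [0.4535, -0.1769, 0.0387]
eef_rot: [[0.158, 0.987, 0.001], [0.987, -0.158, 0.0], [0.0, 0.001, -1.0]]
wrist_force: [-0.4, -0.3, -1.1]
grip_width: 0.34
gripper_force: 19.9
```

Request:
{"api": "servo_tool", "payload": {"commands": "0 0 0 0;0 0 0 0;0 0 0 0", "fingers": 0.45}}

```text
time: 23.95
eef_pos: [0.4534, -0.1768, 0.0385]
eef_rot: [[0.158, 0.987, 0.001], [0.987, -0.158, 0.0], [0.0, 0.001, -1.0]]
wrist_force: [-0.6, -0.2, -0.3]
grip_width: 0.438
gripper_force: 0.0
```

Request:
{"api": "servo_tool", "payload": {"commands": "0 0 -15 0;0 0 -45 0;0 0 -90 0;0 0 -140 0;0 0 -180 0"}}

```text
time: 24.45
eef_pos: [0.4534, -0.1772, 0.2211]
eef_rot: [[0.158, 0.987, 0.003], [0.987, -0.158, 0.0], [0.001, 0.003, -1.0]]
wrist_force: [0.6, -0.3, 0.5]
grip_width: 0.449
gripper_force: 0.0
```

Request:
{"api": "servo_tool", "payload": {"commands": "80 0 -20 0;130 0 -20 0;180 0 -20 0;220 0 -20 0;230 0 -20 0"}}

```text
time: 24.95
eef_pos: [0.4894, 0.0548, 0.2385]
eef_rot: [[0.154, 0.988, 0.0], [0.988, -0.154, 0.001], [0.002, 0.0, -1.0]]
wrist_force: [-0.1, 0.0, -0.5]
grip_width: 0.451
gripper_force: 0.0
```

Run:
```python
from h import *
b=snap('top','t10'); s=snap('scene','s10')
cv2.imwrite('pics/f.png',np.hstack([cv2.resize(b['pixels'][150:275,330:410],(384,600),interpolation=cv2.INTER_CUBIC),cv2.resize(s['pixels'][200:310,260:400],(400,314)) if 0 else cv2.resize(s['pixels'][150:310,290:400],(412,600),interpolation=cv2.INTER_CUBIC)]))
```

```text
(no output)
```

View pics/f.png

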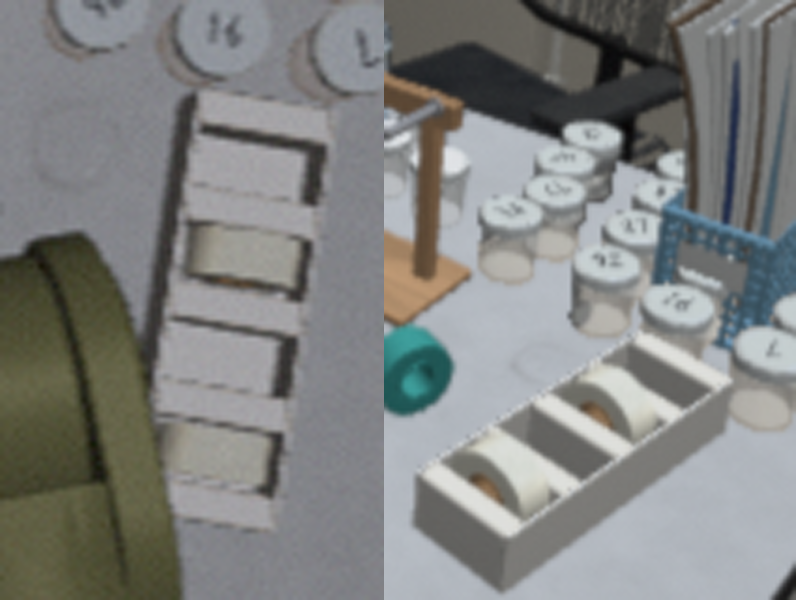

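Both rolls stand upright in their own compartments, at (240,250) and (220,455) in the overhead crop. The pegs in view are bare and the turquoise look-alike hasn't been moved.

```bash
python3 -c "
from station import workorder; print(workorder.hand_in())"
```

```text
the job is handed in; nothing more can be done
None
```

The crank was wound until the end pin popped up (stopped within a turn of that), both rolls that were there (3 and 4) now stand upright in separate tray compartments, and the job is handed in at about 25 s on the robot's clock; the hand-in returned no verdict.

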